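# Load the vial mixer and hold its run lever halfway

### The arm

A 6-joint arm with a two-finger parallel gripper is mounted at the origin on the work surface; the furniture and walls round the work are solid. World frame = base frame: x ahead of the robot, y to its left, z up, the work surface at z = 0. Lengths are in mm, angles in rad, forces in N, time in s.
With the tool pointing down it reaches from about 400 to 925 mm from the base axis. Payload 3.4 kg.
Tool frame: the origin (TCP) lies between the finger pads; the fingertips stand arm.finger_overhang ahead of it and the grasp point (between the pads) is the TCP (arm.finger_overhang is the distance from the TCP to the fingertips, in mm); z points along the fingers, x is the direction in which the jaws open and shut, and the axes are right-handed (so a half turn about z gives the same grasp; the last joint's range is limited). The gripper opens to 85 mm and grips with 20 to 120 N. Pads are 22 mm wide; open, the fingers measure 114 mm over their backs; the gripper's body (76 mm by 85 mm) begins 54 mm behind the grasp point. The pads swing forward as they close: fully open they stand 13 mm farther back than shut.
Start: joints at [1.167, 0.307, 1.506, -0, 1.328, -0.073], TCP at [186.239, 544.009, 250.305] pointing down, gripper open.
Joint ranges: [-3.12, 3.12], [-1.05, 2.28], [0.14, 2.33], [-1.42, 4.57], [0.1, 2.73], [-2.68, 2.68]. Speed limits (rad/s): [2.57, 2.57, 3.14, 3.14, 3.14, 3.14].

### API

Orientations are given as a unit quaternion [x, y, z, w].
In Python, from plant import arm gives the robot as it stands.
- The arm moves only by the tool apply_moves, never from a script. Its argument "targets" is one flat list of numbers, 7 for each row, row after row: the turn, a rotation vector about the world's x, y, z in rad, then the shift along the world's x, y, z in cm, then the opening, from 0 (shut) to 1 (fully open). A call has 1 to 8 rows; each row shifts and turns the commanded pose from where the row before left it; what a row does not reach is not made up. A row lasts 1/12 s, in which the tool goes at most 41.7 mm and 7.16 degrees, less where a joint would pass 70% of its speed; a pose out of reach is approached as far as the arm can. A call with a gripper value outside its range is refused whole. The fingers move at their own pace and stop on an object; "squeeze" is the grip in N (left out, the last holds). Time passes only in rows, so rows that do not move let the fingers close. It gives the time, the measured TCP pose, the force and the opening at its end, in the units of the state.
- arm.observe(): the state, without advancing time (a new reading comes with each control period).
- arm.read_camera(name): name is "scene" or "top" or "wrist"; returns the picture (400x640x3 uint8, red, green, blue); there is no depth.
- arm.calibration(name): a dict with "fx", "fy", "cx", "cy" (pixels), "rvec" (rotation vector, rad) and "tvec" (3), from world to camera coordinates, as OpenCV has them; the wrist camera has in their place "tool_from_camera" (4x4, takes a point from camera to tool coordinates, whose origin is the TCP and whose axes are the tool frame's). Camera axes: x right, y down, z forward; pixel columns grow to the right and rows downward; lengths in mm; the calibration is good to about 2 mm. A picture is of the moment at which its call begins: read the wrist's pose just before it. calibration takes no time and is no camera call.
- arm.finish_job(): hands the job in, once; it reports no verdict.
The state is a dict: "time_s": time; "joints": joint angles; "joint_velocities": joint speeds; "joint_torque": joint torques, N m; "eef_pos": TCP position; "eef_rot": TCP orientation; "ft_force": force on the tool from outside, world axes, zero at the start; "wrist_torque": the same for the moment, N m; "finger_gap": opening from 0.0 (shut) to 1.0 (fully open).
Only numpy, scipy, OpenCV 4.12 (cv2) and the standard library are available. Lean on these libraries where they do the work, as an engineer would, in place of code of your own. Each camera call takes 0.05 s, during which the arm holds its last target. There are 200 camera calls.

### The job

Stand the white-capped vial upright, cap up, fully down in the round pocket of the vial mixer and let go of it. Only then press the mixer's spring-loaded run lever with the gripper to the middle of its travel, pointer in the green band, never down into the red, and keep it pressed there: the program finishes while still holding the lever. Leave the white bottle, the blue-lidded jar and the die where they stand.

Things in the scene. Friction and masses are not known exactly. Their poses are not given: they have to be found in the camera images.
- vial: Clear round vial with a ribbed white cap, 41 mm in diameter, 73 mm tall, 40 to 80 g, standing upright on the bench at the robot's right. Origin: centre of its underside; z points up to the cap. The cap is fixed.
- mixer: Fixed vial mixer, a white box 150 x 240 x 50 mm (x, y, z). Origin: centre of its underside on the bench; x points from its front (robot side) to its back, y to its left. Right half: vial pocket with a blue ring. Left half: black lever with a yellow pad, pivot at x +45, y +58, z 78 mm; left of it a scale post, 26 mm wide, 120 mm high, at x -12, y +92 mm, with a green and a lower red band.
- pocket_mouth (a point): Centre of the mouth of the round vial pocket in the mixer's top, 50 mm above the bench: 45 mm in diameter with a 2 mm chamfer, 30 mm deep, its floor 20 mm above the bench. The seated vial stands 43 mm out of it.
- lever_pad (a point): Middle of the upper face of the yellow pad (38 mm along the lever x 36 mm) at the lever's front end; moves with the lever. It lies 100 mm from the lever's level pivot (which runs along the mixer's y) towards the mixer's front. At rest the lever slopes 0.25 rad up to the front and this point is 110 mm above the bench; at mid travel (slope 0.05 rad) 90 mm; at the stop 70 mm.
- run_lever (a joint): Angle of the run lever in rad: 0 at rest (up), grows as the pad is pressed down, stop at 0.40. Middle of travel 0.20; the green band is 0.14 to 0.26, the red begins at 0.32. It is sprung: the pad needs about 3 N to start, 6 N at the middle, 9 N at the stop, and springs back when let go. A thin black pointer on the lever shows the angle on the scale post.
- white_bottle: Small white bottle with a white cap, 52 mm in diameter, 72 mm tall; leave it alone. Origin: centre of its underside.
- pellet_jar: Clear jar with a blue lid, 63 mm in diameter, 82 mm tall; leave it alone. Origin: centre of its underside.
- die: Pale stepped cylindrical die, 26 mm in diameter, 45 mm tall; leave it alone. Origin: centre of its underside.

How it is judged:
By the outcome, as a careful person would: the job done as asked, in the order asked, and still so for the second after the job is handed in, while the arm keeps its last pose, push and grip.
It also fails if it takes over 48 s, if anything falls off the work surface, if the arm or the gripper's body presses on something with over 40 N, if the wrist force passes 120 N, or if a joint passes its speed limit or range.

## Working session

There is one attempt and no reset: what is moved stays moved. The work goes in short steps, Python scripts to look and compute and a tool call to move; the robot and the scene stay as the last step left them, time stands still between calls to the robot, and variables do not carry over. Pictures are saved under pics/ and viewed, about 8 in all and at most 12, crops included, and the job is handed in when it is done.

Besides the shell and the picture viewer there is one more tool, called after "Emit:" by a JSON object that holds its "fn" and its "kwargs", one argument or row to a line. apply_moves: Moves the arm, as the interface text tells. Its arguments: {"type":"object","properties":{"targets":{"type":"array"},"squeeze":{"type":"number"}},"required":["targets"]}

```bash
mkdir -p pics
cat > h.py <<'E'
import numpy as np, cv2
from plant import arm
from scipy.spatial.transform import Rotation as R
def grab(n,f=None):
    s=arm.observe(); im=arm.read_camera(n)
    if f: cv2.imwrite('pics/'+f,cv2.cvtColor(im,cv2.COLOR_RGB2BGR))
    return im,s
def pose(n,s):
    c=arm.calibration(n)
    if n=='wrist':
        T=np.array(c['tool_from_camera']); Q=R.from_quat(s['eef_rot']).as_matrix()
        return c,Q@T[:3,:3],Q@T[:3,3]+np.array(s['eef_pos'])
    M=R.from_rotvec(np.ravel(c['rvec'])).as_matrix(); return c,M.T,-M.T@np.ravel(c['tvec'])
def ray(n,s,u,v,z):
    c,Q,o=pose(n,s); d=Q@np.array([(u-c['cx'])/c['fx'],(v-c['cy'])/c['fy'],1]); return o+d*(z-o[2])/d[2]
def proj(n,s,p):
    c,Q,o=pose(n,s); q=Q.T@(np.array(p)-o); return [c['cx']+c['fx']*q[0]/q[2],c['cy']+c['fy']*q[1]/q[2]]
E
python3 - <<'E'
from h import *
a,s=grab('top','t1.png');b,s=grab('scene','s1.png')
print(s['eef_pos'],s['eef_rot'],s['finger_gap'],arm.finger_overhang)
for n in('top','scene'):print(pose(n,s))
E
```

```text
[185.97850876 543.40884113 249.40022189] [ 8.13587006e-01  5.81442324e-01 -8.59466977e-04  5.18765749e-04] 1.0001232671610354 19.0
({'fx': 384.1107811885072, 'fy': 384.1107811885072, 'cx': 320.47560076346304, 'cy': 198.67326613176525, 'rvec': array([ 2.18354126, -2.13437171,  0.14744467]), 'tvec': array([-206.11648961,  520.17726   ,  869.89883011])}, array([[ 0.02214464, -0.99155477,  0.12778404],
       [-0.99970699, -0.02321159, -0.00686636],
       [ 0.00977444, -0.12759455, -0.99177825]]), array([ 409.18942894, -188.00891285,  931.1331933 ]))
({'fx': 407.8630050365818, 'fy': 407.8630050365818, 'cx': 320.7021975994768, 'cy': 203.7620734571302, 'rvec': array([ 2.03160199, -1.22899666,  0.55142499]), 'tvec': array([-421.60279339,  314.53492567,  658.04681595])}, array([[ 0.46185044, -0.5940951 ,  0.65859334],
       [-0.88693809, -0.3142981 ,  0.33846347],
       [ 0.00591515, -0.74045102, -0.67208429]]), array([ -51.80415832, -497.80265505,  677.6544788 ]))
```

View pics/t1.png

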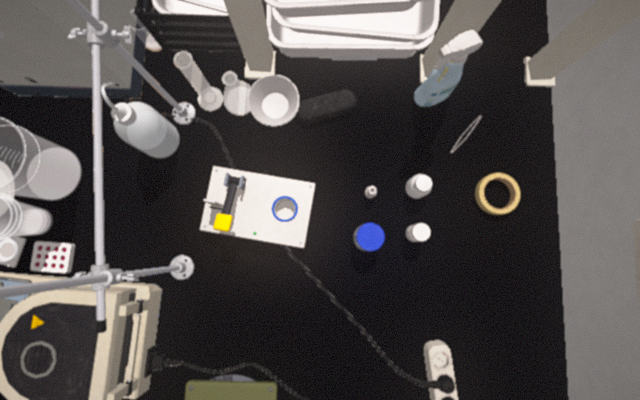

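View pics/s1.png

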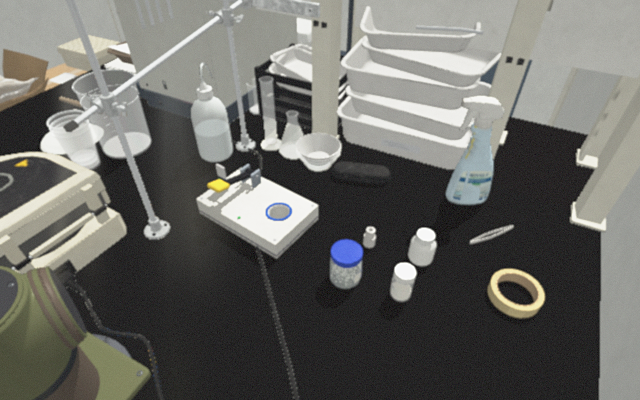

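The top view shows the mixer (box 200–313, 166–248), the lever pad at (223,222) and the pocket ring at (285,208). There are white caps at (418,232) and (419,186), the blue jar at (369,237) and the die at (371,191). In the scene view the nearer white cap (403,270) has a clear body, so that is the vial. A rod frame stands left of the mixer, with bases at (180,267) and (183,113) in the top view.

Run:
```python
from h import *
s=arm.observe()
t=cv2.imread('pics/t1.png');c=cv2.imread('pics/s1.png')
big=cv2.resize(c[160:310,180:460],None,fx=2.8,fy=2.8,interpolation=cv2.INTER_CUBIC);cv2.imwrite('pics/c1.png',big)
def blobs(im,lo,hi,amin=30):
    m=cv2.inRange(cv2.cvtColor(im,cv2.COLOR_BGR2HSV),lo,hi); n,l,st,ce=cv2.connectedComponentsWithStats(m)
    return [(ce[i].round(1),st[i]) for i in range(1,n) if st[i][4]>amin]
for nm,im in(('top',t),('scene',c)):
  print(nm)
  for col,lo,hi in(('blue',(110,120,60),(130,255,255)),('yel',(22,150,100),(35,255,255)),('wht',(0,0,150),(180,60,255))):
    for ce,st in blobs(im,lo,hi):
        if col!='wht' or (st[4]<8000 and (350<ce[0]<450 or 200<ce[0]<320) and 150<ce[1]<330): print(col,ce,st)
print('tall',ray('top',s,418,232,73),ray('top',s,419,186,72),'jar',ray('top',s,369,237,82),'die',ray('top',s,371,191,45))
print('scene caps',ray('scene',s,404,270,73),ray('scene',s,425,237,72))
for p in((214,166),(313,184),(303,248),(200,231)): print('corner',ray('top',s,*p,50))
print('ring',ray('top',s,285,208,50),'pad',ray('top',s,223,222,110))
print('bases',ray('top',s,180,267,10),ray('top',s,183,113,10),ray('scene',s,156,229,10))
for z in(200,300,400,500,600): print(z,[np.round(proj(n,s,np.append(ray('top',s,180,267,10)[:2],z))) for n in('top','scene')],[np.round(proj(n,s,np.append(ray('top',s,183,113,10)[:2],z))) for n in('top','scene')])
```

```text
top
blue [284.6 205.8] [272 197  25  23  78]
blue [370.8 236.4] [356 222  30  30 684]
yel [222.6 221.7] [214 213  19  19 267]
yel [ 35.8 321.9] [ 31 315  13  14 107]
wht [260.6 206.2] [ 200  166  115   82 5483]
wht [420.7 183. ] [408 174  25  22 336]
wht [371.2 189.9] [366 186  11   9  78]
wht [284.5 209.4] [274 199  21  21 319]
wht [419.4 231.6] [407 223  24  18 323]
scene
blue [278.4 211.6] [266 203  26  17  85]
blue [346.4 252.3] [330 238  34  29 764]
yel [ 21.9 163.2] [ 15 160  12   6  47]
yel [218.1 184.7] [208 179  22  13 185]
wht [228.9 171.2] [216 164  33  16 169]
wht [259.  211.4] [ 197  177  121   77 4850]
wht [278.2 211. ] [268 204  22  15 238]
wht [369.7 236.2] [364 227  12  20 185]
wht [422.5 246.5] [409 228  28  38 801]
wht [402.8 280.4] [391 262  26  39 717]
tall [ 449.82933341 -413.35986318   73.        ] [ 554.12471339 -416.97357362   72.        ] jar [ 435.97152905 -302.66938128   82.        ] die [ 544.18432225 -311.69804405   45.        ]
scene caps [ 449.90536144 -416.57227904   73.        ] [ 551.67021261 -426.50375159   72.        ]
corner [593.71327375  55.85034283  50.        ]
corner [ 556.68351444 -175.97886334   50.        ]
corner [ 408.70289229 -156.87704512   50.        ]
corner [441.95144468  79.01375685  50.        ]
ring [ 499.14733888 -112.88299311   50.        ] pad [459.95515882  13.10917914 110.        ]
bases [357.89148023 132.84635164  10.        ] [734.09337467 151.27607051  10.        ] [351.71192105 129.88787609  10.        ]
200 [array([144., 272.]), array([132., 159.])] [array([150.,  80.]), array([238.,  82.])]
300 [array([116., 276.]), array([115., 114.])] [array([125.,  55.]), array([232.,  43.])]
400 [array([ 78., 281.]), array([94., 60.])] [array([92., 21.]), array([226.,  -2.])]
500 [array([ 21., 289.]), array([70., -6.])] [array([ 44., -28.]), array([219., -53.])]
600 [array([-70., 302.]), array([ 38., -89.])] [array([ -30., -102.]), array([ 211., -113.])]
```

View pics/c1.png

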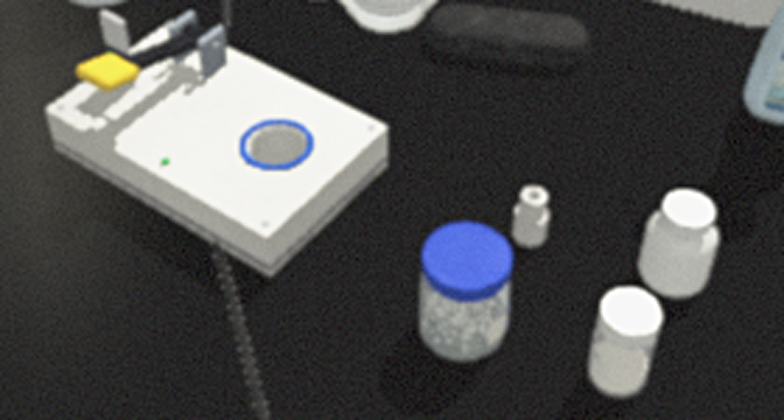

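Vial ≈ (449,−416), pocket ≈ (499,−113), mixer yaw ≈ −0.155. The rod frame lies between the arm's start and the work, so I'll check its height before crossing.

Run:
```python
from h import *
im,s=grab('wrist','w1.png')
t=cv2.imread('pics/t1.png');c=cv2.imread('pics/s1.png');w=cv2.imread('pics/w1.png')
r=lambda i,sz:cv2.resize(i,sz,interpolation=cv2.INTER_CUBIC)
A=np.hstack([r(t[0:330,0:220],(400,600)),np.vstack([r(c[0:240,0:320],(400,300)),r(w,(400,300))])])
A=cv2.convertScaleAbs(A,alpha=1.3)
cv2.imwrite('pics/m1.png',A)
c,Q,o=pose('wrist',s);print(o,Q,c['fx'],arm.calibration('wrist')['tool_from_camera'])
print([a for a in dir(arm) if a[0]!='_'])
```

```text
[122.66911366 566.22315578 373.78104413] [[ 0.32443113  0.91183246  0.25160683]
 [ 0.94590862 -0.31241921 -0.08747069]
 [-0.00115181  0.26637529 -0.96386871]] 323.07647590455747 [[ 9.99999562e-01 -8.02891715e-04  4.81014074e-04  7.78125548e-01]
 [ 6.45673777e-04  9.63838182e-01  2.66487415e-01 -6.73072724e+01]
 [-6.77580268e-04 -2.66486988e-01  9.63838278e-01 -1.24314998e+02]
 [ 0.00000000e+00  0.00000000e+00  0.00000000e+00  1.00000000e+00]]
['MotionError', 'calibration', 'finger_overhang', 'finish_job', 'observe', 'read_camera']
```

View pics/m1.png

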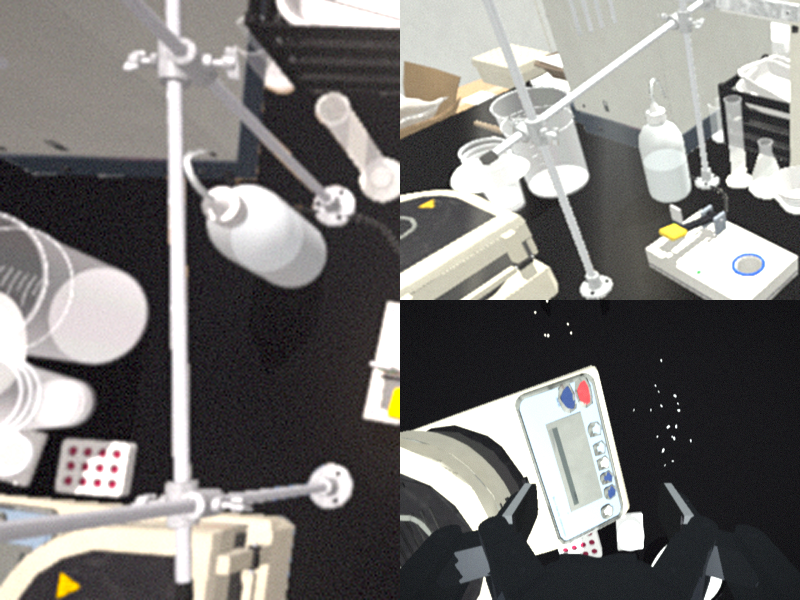

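The bar (z≈340) and both tall poles stand between start and work, and the pole tops are out of view. I'll raise the arm on the free left side first and read the joints to learn the kinematics.

Emit:
{"fn": "apply_moves", "kwargs": {
  "targets": [0,0,0,0,0,4,1,0,0,0,0,0,4,1,0,0,0,0,0,4,1,0,0,0,0,0,4,1,0,0,0,0,0,4,1,0,0,0,0,0,4,1,0,0,0,0,0,4,1,0,0,0,0,0,4,1]
}}

```text
time_s: 0.82
eef_pos: [185.9, 543.4, 572.1]
eef_rot: [0.814, 0.581, -0.0, 0.0]
ft_force: [0.9, 1.0, -0.1]
finger_gap: 1.001
```

Run:
```python
from h import *
s=arm.observe()
print(s['time_s'],s['joints'],s['eef_pos'],s['eef_rot'])
print('barend',[ray('top',s,100,319,z).round() for z in(320,350,380)])
```

```text
0.8167 [ 1.16752725e+00  2.42100009e-01  8.27249254e-01 -1.62233115e-06
  2.07240920e+00 -7.35338302e-02] [185.94368163 543.35505326 572.14726391] [ 8.13570304e-01  5.81466555e-01 -7.04397004e-05  4.37291886e-05]
barend [array([294., 142., 320.]), array([300., 126., 350.]), array([305., 109., 380.])]
```

```bash
cat > k.py <<'E'
import numpy as np
from scipy.optimize import fsolve
# planar model (guess fitted to two poses), tool down
def ik(r,z):
    f=lambda q:[63+390*np.sin(q[0])+426*np.sin(q[1])+90*np.cos(q[1])-r, 364+390*np.cos(q[0])+426*np.cos(q[1])-90*np.sin(q[1])-296-z]
    q,_,ok,_=fsolve(f,[.2,1.0],full_output=True); return np.round([q[0],q[1]-q[0],np.pi-q[1],ok],3)
E
python3 - <<'E'
from k import *
for r,z in((574,250),(574,572),(460,653),(345,730),(230,810),(260,780),(250,850),(230,750),(612,57),(460,90)): print(r,z,ik(r,z))
E
```

```text
574 250 [0.31  1.503 1.329 1.   ]
574 572 [0.244 0.827 2.071 1.   ]
460 653 [0.02  0.878 2.244 1.   ]
345 730 [-0.141  0.817  2.465  1.   ]
230 810 [-0.202  0.591  2.752  1.   ]
260 780 [-0.221  0.718  2.644  1.   ]
250 850 [-0.006  0.248  2.9    1.   ]
230 750 [-0.348  0.901  2.589  1.   ]
612 57 [0.684 1.481 0.976 1.   ]
460 90 [0.344 1.934 0.864 1.   ]
```

Emit:
{"fn": "apply_moves", "kwargs": {
  "targets": [0,0,0,-1.08,-3.16,1.78,1,0,0,0,-1.08,-3.16,1.78,1,0,0,0,-1.08,-3.16,1.78,1,0,0,0,-1.08,-3.16,1.78,1,0,0,0,-1.08,-3.16,1.78,1,0,0,0,-1.08,-3.16,1.78,1,0,0,0,-1.08,-3.16,1.78,1,0,0,0,-1.08,-3.16,1.78,1]
}}

```text
time_s: 1.48
eef_pos: [99.0, 289.3, 713.4]
eef_rot: [0.814, 0.581, -0.0, 0.0]
ft_force: [0.9, -0.5, 0.2]
finger_gap: 1.0
```

Emit:
{"fn": "apply_moves", "kwargs": {
  "targets": [0,0,0,-1.08,-3.16,1.78,1,0,0,0,-1.08,-3.16,1.78,1,0,0,0,0,0,0,1]
}}

```text
time_s: 1.73
eef_pos: [75.0, 221.5, 753.3]
eef_rot: [0.814, 0.581, 0.005, -0.002]
ft_force: [-0.7, -1.4, 1.3]
finger_gap: 1.002
```

Run:
```python
from h import *
s=arm.observe()
print(s['time_s'],np.round(s['joints'],3),s['eef_pos'],s['eef_rot'])
a=1.2405-.12*np.arange(17)
print(np.round(np.diff(24*np.c_[np.cos(a),np.sin(a)],axis=0),1).tolist())
```

```text
1.7333 [ 1.063 -0.163  0.784 -0.     2.51  -0.178] [ 75.01804587 221.52499999 753.34572918] [ 0.81374242  0.58120027  0.00494772 -0.00224405]
[[2.7, -1.1], [2.5, -1.4], [2.3, -1.7], [2.1, -2.0], [1.9, -2.2], [1.6, -2.4], [1.3, -2.6], [1.0, -2.7], [0.6, -2.8], [0.3, -2.9], [-0.1, -2.9], [-0.4, -2.9], [-0.7, -2.8], [-1.1, -2.7], [-1.4, -2.5], [-1.7, -2.3]]
```

Emit:
{"fn": "apply_moves", "kwargs": {
  "targets": [0,0,-0.12,2.7,-1.1,0,1,0,0,-0.12,2.5,-1.4,0,1,0,0,-0.12,2.3,-1.7,0,1,0,0,-0.12,2.1,-2.0,0,1,0,0,-0.12,1.9,-2.2,0,1,0,0,-0.12,1.6,-2.4,0,1,0,0,-0.12,1.3,-2.6,0,1,0,0,-0.12,1.0,-2.7,0,1]
}}

```text
time_s: 2.4
eef_pos: [233.3, 65.8, 747.7]
eef_rot: [0.991, 0.137, -0.0, -0.0]
ft_force: [-0.3, 0.3, 0.5]
finger_gap: 0.995
```

Emit:
{"fn": "apply_moves", "kwargs": {
  "targets": [0,0,-0.12,0.6,-2.8,0,1,0,0,-0.12,0.3,-2.9,0,1,0,0,-0.12,-0.1,-2.9,0,1,0,0,-0.12,-0.4,-2.9,0,1,0,0,-0.12,-0.7,-2.8,0,1,0,0,-0.12,-1.1,-2.7,0,1,0,0,-0.12,-1.4,-2.5,0,1,0,0,-0.12,-1.7,-2.3,0,1]
}}

```text
time_s: 3.07
eef_pos: [186.9, -152.7, 747.7]
eef_rot: [0.942, -0.336, -0.001, -0.0]
ft_force: [0.5, 0.2, -0.7]
finger_gap: 1.0
```

Run:
```python
from h import *
s=arm.observe()
Q=R.from_quat(s['eef_rot']).as_matrix()
print(s['time_s'],np.round(s['joints'],3),s['eef_pos'],np.round(Q,2),s['ft_force'])
print(np.array([449,-416,250])-s['eef_pos'])
```

```text
3.0667 [-0.861 -0.153  0.794  0.     2.502 -0.176] [ 186.89922062 -152.71088245  747.66521614] [[ 0.77 -0.63 -0.  ]
 [-0.63 -0.77  0.  ]
 [-0.   -0.   -1.  ]] [ 0.52460133  0.22684004 -0.66179742]
[ 262.10077938 -263.28911755 -497.66521614]
```

Emit:
{"fn": "apply_moves", "kwargs": {
  "targets": [0,0,0,1.64,-1.64,-3.1,0.8,0,0,0,1.64,-1.64,-3.1,0.8,0,0,0,1.64,-1.64,-3.1,0.8,0,0,0,1.64,-1.64,-3.1,0.8,0,0,0,1.64,-1.64,-3.1,0.8,0,0,0,1.64,-1.64,-3.1,0.8,0,0,0,1.64,-1.64,-3.1,0.8,0,0,0,1.64,-1.64,-3.1,0.8]
}}

```text
time_s: 3.73
eef_pos: [318.9, -282.6, 498.4]
eef_rot: [0.943, -0.333, -0.0, -0.0]
ft_force: [-0.7, -0.8, -0.1]
finger_gap: 0.798
```

Emit:
{"fn": "apply_moves", "kwargs": {
  "targets": [0,0,0,1.64,-1.64,-3.1,0.8,0,0,0,1.64,-1.64,-3.1,0.8,0,0,0,1.64,-1.64,-3.1,0.8,0,0,0,1.64,-1.64,-3.1,0.8,0,0,0,1.64,-1.64,-3.1,0.8,0,0,0,1.64,-1.64,-3.1,0.8,0,0,0,1.64,-1.64,-3.1,0.8,0,0,0,1.64,-1.64,-3.1,0.8]
}}

```text
time_s: 4.4
eef_pos: [450.2, -413.8, 250.1]
eef_rot: [0.943, -0.333, -0.0, -0.0]
ft_force: [0.5, -1.4, -0.0]
finger_gap: 0.794
```

Emit:
{"fn": "apply_moves", "kwargs": {
  "targets": [0,0,0,0,0,0,0.8,0,0,0,0,0,0,0.8]
}}

```text
time_s: 4.57
eef_pos: [449.0, -412.8, 248.6]
eef_rot: [0.943, -0.333, -0.003, -0.002]
ft_force: [0.0, 0.2, 0.2]
finger_gap: 0.798
```

Run:
```python
from h import *
im,s=grab('wrist','w2.png')
print(s['time_s'],np.round(s['joints'],3),s['eef_pos'])
print(proj('wrist',s,[449,-416,73]))
```

```text
4.5667 [-0.813  0.36   1.428 -0.     1.361 -0.134] [ 449.04124225 -412.76063398  248.5797507 ]
[np.float64(320.1573160414326), np.float64(181.93064602076834)]
```

View pics/w2.png

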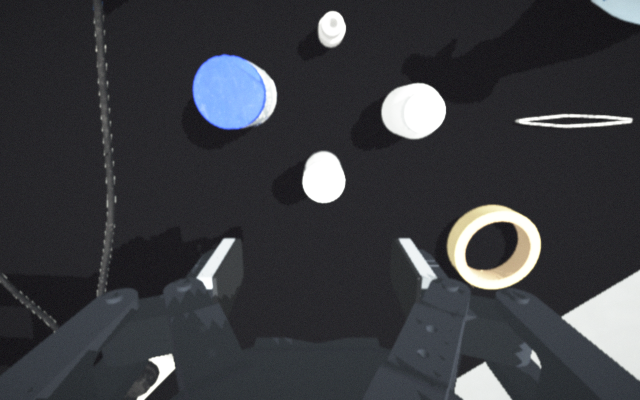

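Run:
```python
from h import *
s=arm.observe()
g=cv2.imread('pics/w2.png',0)[130:215,290:360]
m=(g>150).astype('uint8'); ys,xs=np.nonzero(m); print(xs.min()+290,xs.max()+290,ys.min()+130,ys.max()+130)
for z in range(140,206,8): r=g[z-130]; i=np.nonzero(r>110)[0]+290; print(z,i.min() if len(i) else 0,i.max() if len(i) else 0,end='; ')
for v in(180,182,184):print(ray('wrist',s,324,v,73), ray('wrist',s,324,v,73)-s['eef_pos'])
```

```text
302 345 151 202
140 0 0; 148 0 0; 156 310 336; 164 305 340; 172 303 343; 180 302 345; 188 303 344; 196 308 339; 204 0 0; [ 453.45769641 -417.97882886   73.        ] [   4.14758305   -5.00695531 -177.97571108]
[ 452.22905558 -419.51873939   73.        ] [   2.91894222   -6.54686584 -177.97571108]
[ 450.99625936 -421.06385806   73.        ] [   1.686146     -8.09198451 -177.97571108]
```

Emit:
{"fn": "apply_moves", "kwargs": {
  "targets": [0,0,0,0.35,-0.6,-3.6,0.8,0,0,0,0,0,-3.6,0.8,0,0,0,0,0,-3.6,0.8,0,0,0,0,0,-3.6,0.8,0,0,0,0,0,-3.0,0.8,0,0,0,0,0,-1.8,0.8,0,0,0,0,0,0,0.8,0,0,0,0,0,0,0.8]
}}

```text
time_s: 5.28
eef_pos: [453.2, -419.4, 61.7]
eef_rot: [0.943, -0.333, 0.0, 0.0]
ft_force: [0.1, -0.1, 0.3]
finger_gap: 0.798
```

Emit:
{"fn": "apply_moves", "kwargs": {
  "targets": [0,0,0,0,0,0,0.3,0,0,0,0,0,0,0.3,0,0,0,0,0,0,0.3,0,0,0,0,0,0,0.3,0,0,0,0,0,0,0.3,0,0,0,0,0,0,0.3],
  "squeeze": 30
}}

```text
time_s: 5.78
eef_pos: [454.3, -420.5, 63.2]
eef_rot: [0.943, -0.333, 0.002, 0.001]
ft_force: [-0.4, 1.4, 7.0]
finger_gap: 0.459
```

Emit:
{"fn": "apply_moves", "kwargs": {
  "targets": [0,0,0,0,0,2,0.3,0,0,0,0,0,4,0.3,0,0,0,0,0,4,0.3,0,0,0,0,0,3,0.3,0,0,0,0,3.5,0,0.3,0,0,0,0,3.5,0,0.3,0,0,0,0,3.5,0,0.3,0,0,0,0,3.5,0,0.3]
}}

```text
time_s: 6.45
eef_pos: [453.2, -278.5, 192.0]
eef_rot: [0.943, -0.334, 0.002, 0.0]
ft_force: [1.6, 0.6, -0.1]
finger_gap: 0.458
```

Emit:
{"fn": "apply_moves", "kwargs": {
  "targets": [0,0,0,0,3.5,0,0.3,0,0,0,0,3.5,0,0.3,0,0,0,0,3.5,0,0.3,0,0,0,0,0,0,0.3,0,0,0,0,0,0,0.3,0,0,0,0,0,0,0.3]
}}

```text
time_s: 6.95
eef_pos: [453.9, -174.8, 191.5]
eef_rot: [0.943, -0.332, 0.002, 0.0]
ft_force: [-0.0, -0.5, -0.3]
finger_gap: 0.461
```

Run:
```python
from h import *
im,s=grab('wrist','w3.png')
print(s['time_s'],s['eef_pos'],s['finger_gap'],s['ft_force'])
h=cv2.cvtColor(im,cv2.COLOR_RGB2HSV); m=cv2.inRange(h,(105,110,50),(130,255,255)); m[260:]=0
n,l,st,ce=cv2.connectedComponentsWithStats(m)
for i in range(1,n):
  if st[i][4]>40: print(st[i],ce[i]); k=i
ys,xs=np.nonzero(m); p=np.c_[xs,ys].astype('float32'); e=cv2.fitEllipse(cv2.convexHull(p)); print(e)
r=ray('wrist',s,*e[0],50); print('ring',r,r-s['eef_pos'])
```

```text
6.95 [ 453.89111416 -174.78295469  191.51745448] 0.4608951179673561 [-0.00095525 -0.45445561 -0.30633798]
[ 269   49   78   81 1555] [307.85016077  88.17813505]
((307.6197509765625, 89.29081726074219), (77.20079803466797, 80.79928588867188), 176.95436096191406)
ring [ 498.81086302 -108.3569439    50.        ] [  44.91974886   66.42601079 -141.51745448]
```

View pics/w3.png

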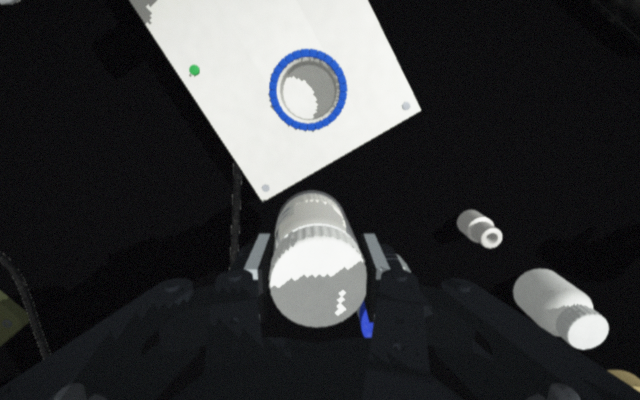

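Run:
```python
from h import *
s=arm.observe(); c=arm.calibration('wrist'); print(c['cx'],c['cy'])
g=cv2.cvtColor(cv2.imread('pics/w3.png'),cv2.COLOR_BGR2GRAY)
for v in range(190,330,6):
    r=cv2.GaussianBlur(g,(3,3),0)[v,255:380]; i=np.nonzero(r>95)[0]+255; print(v,i.min() if len(i) else 0,i.max() if len(i) else 0,end='; ')
T=np.array(c['tool_from_camera'])
def tl(u,v,z):
    d=T[:3,:3]@[(u-c['cx'])/c['fx'],(v-c['cy'])/c['fy'],1]; return T[:3,3]+d*(z-T[2,3])/d[2]
print(); print([tl(318,v,-11) for v in(278,282)], tl(318,327,-11),tl(313,192,62))
cv2.imwrite('pics/c3.png',cv2.resize(g[180:340,240:400],None,fx=3.7,fy=3.7,interpolation=cv2.INTER_CUBIC))
```

```text
316.43464064539677 193.8564828103569
190 255 283; 196 258 328; 202 288 336; 208 283 340; 214 280 343; 220 278 346; 226 276 348; 232 276 351; 238 258 375; 244 255 378; 250 255 379; 256 255 379; 262 255 379; 268 255 379; 274 255 379; 280 269 365; 286 269 365; 292 271 365; 298 273 363; 304 276 360; 310 280 356; 316 286 349; 322 295 338; 328 0 0; 
[array([  0.42371975,  -2.76873666, -11.        ]), array([  0.42484886,  -1.00944763, -11.        ])] [  0.4381514  19.7175403 -11.       ] [ -2.25996939 -17.99044938  62.        ]
```

View pics/c3.png

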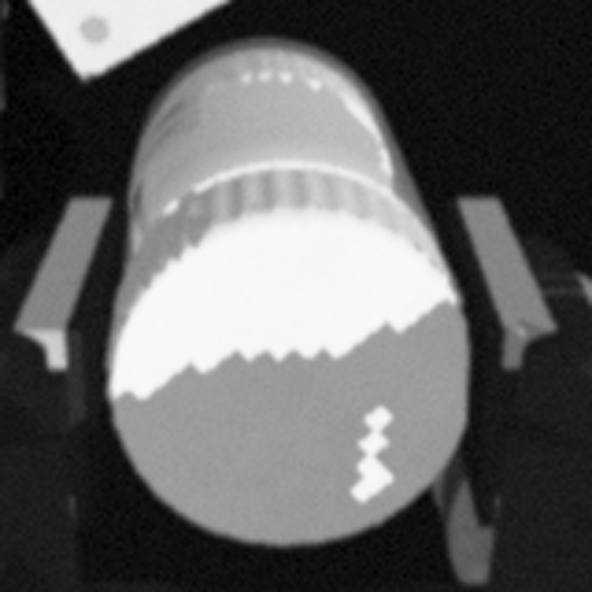

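Emit:
{"fn": "apply_moves", "kwargs": {
  "targets": [-0.01,-0.044,0,1.1,1.65,-2.5,0.3,0,0,0,1.1,1.65,-2.5,0.3,0,0,0,0,0,0,0.3,0,0,0,0,0,0,0.3,0,0,0,0,0,0,0.3]
}}

```text
time_s: 7.42
eef_pos: [475.7, -142.9, 140.8]
eef_rot: [0.943, -0.333, 0.023, -0.002]
ft_force: [0.5, 0.2, -0.6]
finger_gap: 0.46
```

Run:
```python
from h import *
im,s=grab('wrist','w4.png'); ims,_=grab('scene','s4.png')
print(s['time_s'],s['eef_pos'],s['eef_rot'])
def ell(im,lim,n):
    m=cv2.inRange(cv2.cvtColor(im,cv2.COLOR_RGB2HSV),(105,110,50),(130,255,255)); k=np.zeros_like(m); k[lim]=m[lim]
    ys,xs=np.nonzero(k); e=cv2.fitEllipse(cv2.convexHull(np.c_[xs,ys].astype('float32'))); return e
e=ell(im,np.s_[60:215,150:480],0); r=ray('wrist',s,*e[0],50); print(e,r,r-s['eef_pos'])
s1=cv2.cvtColor(cv2.imread('pics/s1.png'),cv2.COLOR_BGR2RGB)
e=ell(s1,np.s_[195:225,260:300],0);print(e,ray('scene',s,*e[0],50))
t1=cv2.cvtColor(cv2.imread('pics/t1.png'),cv2.COLOR_BGR2RGB)
e=ell(t1,np.s_[190:225,265:305],0);print(e,ray('top',s,*e[0],50))
b=cv2.cvtColor(im,cv2.COLOR_RGB2BGR); b2=cv2.cvtColor(ims,cv2.COLOR_RGB2BGR)
cv2.imwrite('pics/m4.png',np.hstack([cv2.resize(b[40:340,200:440],(400,500)),cv2.resize(b2[120:270,190:310],(400,500),interpolation=cv2.INTER_CUBIC)]))
```

```text
7.4167 [ 475.72964016 -142.86858178  140.75919496] [ 0.94256687 -0.33323437  0.02274719 -0.00226008]
((305.1858215332031, 149.67047119140625), (90.59528350830078, 91.03889465332031), 106.67476654052734) [ 498.52817008 -108.43015602   50.        ] [ 22.79852992  34.43842576 -90.75919496]
((278.1865539550781, 211.20492553710938), (17.119243621826172, 25.99696922302246), 84.74921417236328) [ 496.63656245 -108.90343653   50.        ]
((284.4382019042969, 208.42010498046875), (24.59036636352539, 24.76518440246582), 62.248287200927734) [ 498.14532161 -111.62343503   50.        ]
```

View pics/m4.png

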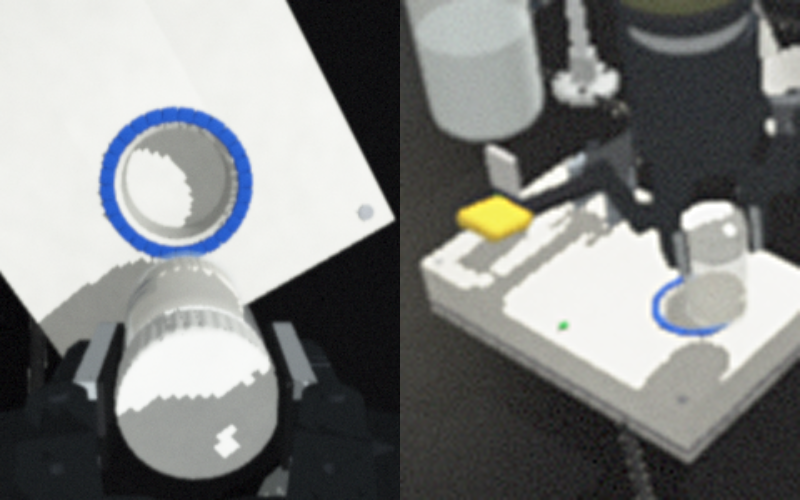

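Run:
```python
from h import *
s=arm.observe()
for z in(78,82):
  a=ray('wrist',s,308,194,z); print((a-s['eef_pos']).round(1), (a-s['eef_pos']-20.5*np.array([.63,.777,0])).round(1))
g=cv2.cvtColor(cv2.imread('pics/w4.png'),cv2.COLOR_BGR2GRAY); print(proj('wrist',s,np.array(s['eef_pos'])-[0,0,61]),proj('wrist',s,np.array(s['eef_pos'])+[0,0,11]))
```

```text
[  9.1  15.3 -63.4] [ -3.8  -0.6 -63.4]
[  9.7  16.1 -59.4] [ -3.2   0.2 -59.4]
[np.float64(312.4601324761789), np.float64(222.89721223169434)] [np.float64(318.04997353258284), np.float64(283.80439221390617)]
```

Emit:
{"fn": "apply_moves", "kwargs": {
  "targets": [-0.019,-0.023,0,1.2,1.75,0,0.3,0,0,0,1.13,1.75,0,0.3,0,0,0,0,0,-1,0.3,0,0,0,0,0,-1,0.3,0,0,0,0,0,0,0.3,0,0,0,0,0,0,0.3]
}}

```text
time_s: 8.02
eef_pos: [498.5, -107.0, 120.8]
eef_rot: [0.942, -0.333, 0.037, 0.003]
ft_force: [0.4, -1.2, 0.4]
finger_gap: 0.459
```

Emit:
{"fn": "apply_moves", "kwargs": {
  "targets": [0,0,0,0,0,-0.5,0.3,0,0,0,0,0,-0.5,0.3,0,0,0,0,0,-0.3,0.3,0,0,0,0,0,0,0.3,0,0,0,0,0,0,0.3]
}}

```text
time_s: 8.43
eef_pos: [498.1, -106.6, 107.1]
eef_rot: [0.942, -0.333, 0.036, 0.003]
ft_force: [-1.2, -1.0, -1.6]
finger_gap: 0.456
```

Run:
```python
from h import *
im,s=grab('wrist','w5.png'); ims,_=grab('scene','s5.png');imt,_=grab('top','t5.png')
print(s['time_s'],s['eef_pos'],s['ft_force'],s['wrist_torque'])
f=lambda i:cv2.cvtColor(i,cv2.COLOR_RGB2BGR)
cv2.imwrite('pics/m5.png',np.hstack([cv2.resize(f(im)[90:340,210:410],(400,500)),cv2.resize(f(ims)[140:265,220:320],(400,500),interpolation=cv2.INTER_CUBIC)]))
```

```text
8.4333 [ 498.13465799 -106.55672788  107.05903672] [-1.23689616 -1.04418925 -1.57110122] [-0.10993602  0.12184057  0.00812827]
```

View pics/m5.png

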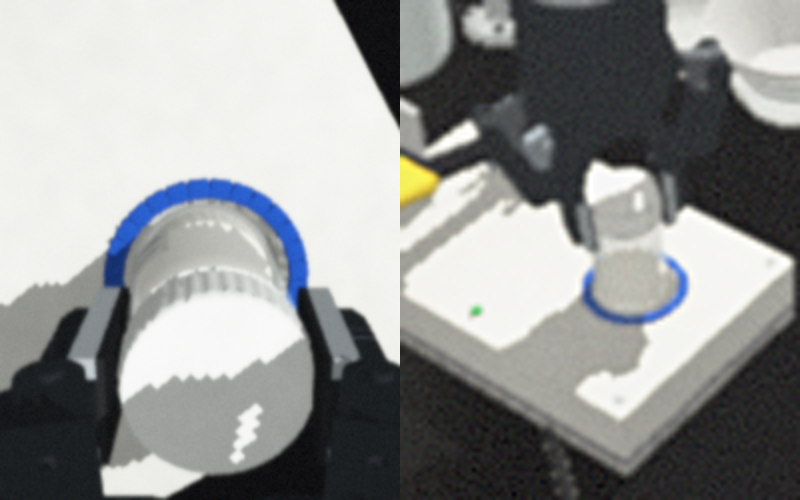

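Vial bottom sits inside the blue ring in both views and the force is small. I'll lower it gently.

Emit:
{"fn": "apply_moves", "kwargs": {
  "targets": [0,0,0,0,0,-0.4,0.3,0,0,0,0,0,-0.4,0.3,0,0,0,0,0,0,0.3,0,0,0,0,0,0,0.3]
}}

```text
time_s: 8.92
eef_pos: [498.2, -106.3, 98.9]
eef_rot: [0.942, -0.333, 0.036, 0.003]
ft_force: [-0.3, -0.7, -0.7]
finger_gap: 0.462
```

Emit:
{"fn": "apply_moves", "kwargs": {
  "targets": [0,0,0,0,0,-0.4,0.3,0,0,0,0,0,-0.4,0.3,0,0,0,0,0,0,0.3,0,0,0,0,0,0,0.3]
}}

```text
time_s: 9.25
eef_pos: [498.3, -106.4, 90.9]
eef_rot: [0.942, -0.333, 0.036, 0.003]
ft_force: [-0.9, -2.1, -1.0]
finger_gap: 0.456
```

Emit:
{"fn": "apply_moves", "kwargs": {
  "targets": [0,0,0,0,0,-0.3,0.3,0,0,0,0,0,-0.3,0.3,0,0,0,0,0,0,0.3,0,0,0,0,0,0,0.3]
}}

```text
time_s: 9.58
eef_pos: [498.5, -106.4, 85.1]
eef_rot: [0.942, -0.333, 0.036, 0.003]
ft_force: [0.2, -2.4, -2.3]
finger_gap: 0.456
```

Emit:
{"fn": "apply_moves", "kwargs": {
  "targets": [0,0,0,0,0,-0.2,0.3,0,0,0,0,0,0,0.3,0,0,0,0,0,-0.1,0.3,0,0,0,0,0,0,0.3,0,0,0,0,0,0,0.3]
}}

```text
time_s: 10.0
eef_pos: [498.7, -106.5, 82.6]
eef_rot: [0.942, -0.333, 0.037, 0.003]
ft_force: [-1.3, -2.2, 3.3]
finger_gap: 0.457
```

Emit:
{"fn": "apply_moves", "kwargs": {
  "targets": [0,0,0,0,0,0,0.55,0,0,0,0,0,0,0.7,0,0,0,0,0,0,0.8,0,0,0,0,0,0,0.8,0,0,0,0,0,0,0.8]
}}

```text
time_s: 10.42
eef_pos: [498.4, -106.2, 82.2]
eef_rot: [0.942, -0.333, 0.036, 0.002]
ft_force: [0.5, 0.1, 0.0]
finger_gap: 0.804
```

Emit:
{"fn": "apply_moves", "kwargs": {
  "targets": [0.029,0.067,0,0,0,1,0.8,0,0,0,0,0,3,0.8,0,0,0,0,0,4,0.8,0,0,0,0,0,4,0.8,0,0,0,0,0,0,0.8,0,0,0,0,0,0,0.8]
}}

```text
time_s: 10.92
eef_pos: [500.5, -106.9, 205.0]
eef_rot: [0.943, -0.333, 0.003, -0.0]
ft_force: [0.4, 0.4, -1.0]
finger_gap: 0.797
```

Run:
```python
from h import *
im,s=grab('wrist','w6.png'); ims,_=grab('scene','s6.png')
print(s['time_s'],s['eef_pos'],s['eef_rot'],s['ft_force'],np.round(s['joints'],2))
f=lambda i:cv2.cvtColor(i,cv2.COLOR_RGB2BGR)
cv2.imwrite('pics/m6.png',np.hstack([cv2.resize(f(im),(480,300)),cv2.resize(f(ims)[140:265,190:315],(300,300),interpolation=cv2.INTER_CUBIC)]))
c=arm.calibration('wrist')
```

```text
10.9167 [ 500.46108899 -106.90629861  205.00481014] [ 9.42975623e-01 -3.32844524e-01  3.38339809e-03 -2.21991592e-04] [ 0.38908146  0.37721496 -0.97718864] [-0.29  0.26  1.71  0.    1.17  0.39]
```

View pics/m6.png

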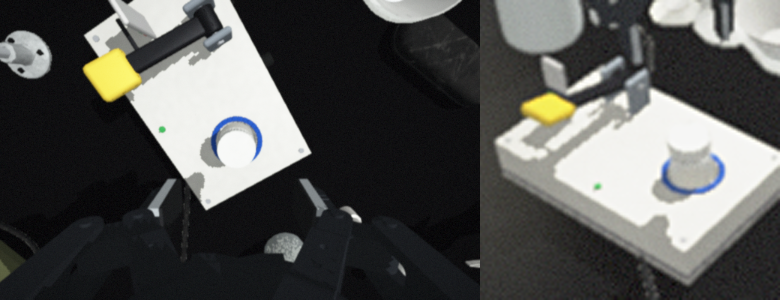

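Run:
```python
from h import *
s=arm.observe()
w=cv2.imread('pics/w6.png');sc=cv2.imread('pics/s6.png')
for z in(93,98,103):print(z,proj('scene',s,[498.5,-108.4,z]),proj('wrist',s,[498.5,-108.4,z]))
# cap rows in scene
g=cv2.cvtColor(sc,cv2.COLOR_BGR2GRAY); print(g[180:225,274:282].mean(1).round().astype(int).tolist())
for n,im in(('wrist',w),('scene',sc)):
  m=cv2.inRange(cv2.cvtColor(im,cv2.COLOR_BGR2HSV),(22,150,100),(35,255,255)); m[:, :100 if n=='wrist' else 190]=0; m[:, 320:]=0
  k,l,st,ce=cv2.connectedComponentsWithStats(m); i=1+np.argmax(st[1:,4]); e=cv2.minAreaRect(np.argwhere(l==i)[:,::-1].astype('float32')); print(n,ce[i],e,ray(n,s,*e[0],109))
g=cv2.cvtColor(w,cv2.COLOR_BGR2GRAY); c=g[160:230,280:350]>200; 
cv2.imwrite('pics/x.png',cv2.resize(w[130:250,260:370],None,fx=4,fy=4))
r=R.from_euler('z',-.155).apply([[-52.7,58,0]])+[[500.2,-49.5,0]];print(r)
```

```text
93 [np.float64(277.17589021632506), np.float64(196.21614418088495)] [np.float64(319.60784913267213), np.float64(200.49394288661315)]
98 [np.float64(277.02404184086487), np.float64(194.47891052397566)] [np.float64(319.6630251985612), np.float64(202.43320891214253)]
103 [np.float64(276.87103433205317), np.float64(192.72841570793327)] [np.float64(319.72047850756627), np.float64(204.45251290586904)]
[33, 39, 51, 90, 145, 198, 236, 247, 246, 245, 244, 244, 246, 246, 246, 246, 246, 246, 246, 246, 247, 247, 236, 200, 177, 177, 174, 170, 178, 183, 182, 180, 182, 181, 184, 184, 185, 183, 154, 105, 116, 191, 218, 236, 243]
wrist [144.00931532 101.77503493] ((149.12872314453125, 99.28712463378906), (61.05320358276367, 60.341209411621094), 57.7243537902832) [458.44538131  17.61696644 109.        ]
scene [218.02139037 184.6631016 ] ((217.97938537597656, 184.54640197753906), (19.697715759277344, 12.590293884277344), 23.96249008178711) [455.92744014  15.61713709 109.        ]
[[457.08583809  15.94050002   0.        ]]
```

```bash
python3 - <<'E'
from h import *
s=arm.observe()
d=np.array([.889,.457,0])*20
for z in(93,97,101):
  c=np.array([496.6,-108.9,z]); print(z,[np.round(proj('scene',s,c+k*d)[1],1) for k in(-1,0,1)])
w=cv2.imread('pics/w6.png'); g=cv2.cvtColor(w,cv2.COLOR_BGR2GRAY)
print([(v,(np.nonzero(g[v,285:350]>215)[0]+285)[[0,-1]].tolist()) for v in range(176,228,5) if (g[v,285:350]>215).any()])
print(proj('wrist',s,[498.5,-108.4,50]),[323*39.5/((205-93)*1.0+116)])
E
python3 -c "
import cv2;print(cv2.imwrite('pics/y.png',cv2.hconcat([cv2.resize(cv2.imread('pics/w6.png')[135:245,260:370],(550,550),interpolation=cv2.INTER_CUBIC)])))"
```

```text
93 [np.float64(203.0), np.float64(196.8), np.float64(190.8)]
97 [np.float64(201.6), np.float64(195.4), np.float64(189.4)]
101 [np.float64(200.2), np.float64(194.0), np.float64(188.0)]
[(176, [306, 349]), (181, [298, 335]), (186, [294, 337]), (191, [291, 339]), (196, [290, 349]), (201, [290, 349]), (206, [291, 349]), (211, [293, 349]), (216, [297, 349]), (221, [300, 349]), (226, [285, 349])]
[np.float64(319.2104673732562), np.float64(186.52721777159834)] [55.958333333333336]
True
```

View pics/y.png

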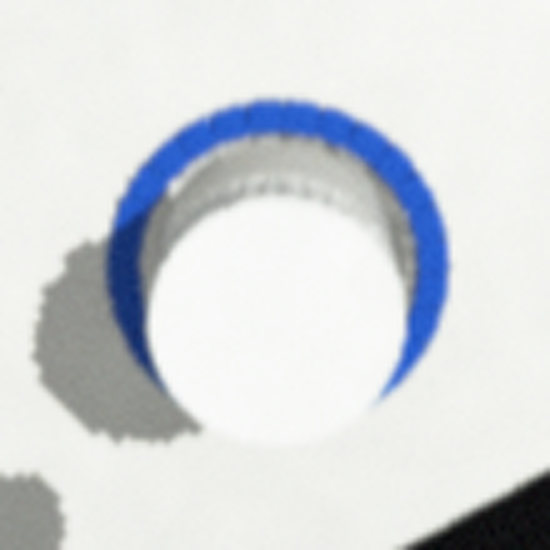

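The scene view puts the near cap edge at row 203, matching z = 93, so the vial is seated and released. Next is the lever, with the gripper shut above the pad at (457.5, 16.5).

Emit:
{"fn": "apply_moves", "kwargs": {
  "targets": [0,0,0,-1.08,3.09,0,0,0,0,0,-1.08,3.09,0,0,0,0,0,-1.08,3.09,0,0,0,0,0,-1.08,3.09,0,0,0,0,0,0,0,-2.5,0,0,0,0,0,0,-2.5,0,0,0,0,0,0,0,0,0,0,0,0,0,0,0]
}}

```text
time_s: 11.68
eef_pos: [452.7, 17.5, 150.1]
eef_rot: [0.943, -0.333, -0.003, 0.001]
ft_force: [0.7, -0.6, -0.2]
finger_gap: 0.002
```

Run:
```python
from h import *
im,s=grab('wrist','w7.png')
print(s['time_s'],s['eef_pos'],s['ft_force'],s['finger_gap'],np.round(s['joints'],2))
for p in([457.5,16.5,110],[500,43,120]):print(proj('wrist',s,p))
m=cv2.inRange(cv2.cvtColor(im,cv2.COLOR_RGB2HSV),(22,150,90),(35,255,255))
k,l,st,ce=cv2.connectedComponentsWithStats(m)
for i in range(1,k):
  if st[i][4]>100: print(st[i],ce[i])
```

```text
11.6833 [452.69829976  17.51440371 150.12801758] [ 0.70658905 -0.59635015 -0.15776718] 0.0022433293071796377 [-0.05  0.25  1.89 -0.    1.01  0.62]
[np.float64(325.2802449052651), np.float64(230.11847699445866)]
[np.float64(361.03222028720165), np.float64(145.29849005412845)]
[ 285  182   82   64 2449] [325.960392   217.92568395]
```

View pics/w7.png

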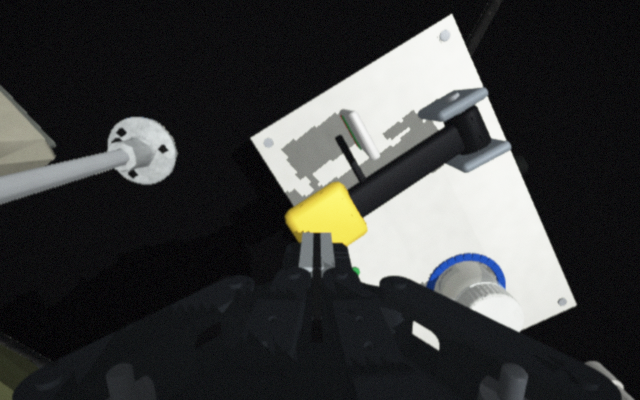

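The view shows the closed fingertips at (316,235) just over the near side of the yellow pad (centre ≈ (326,220)). I'll correct slightly and press down in small steps.

Emit:
{"fn": "apply_moves", "kwargs": {
  "targets": [0,0,0,0.6,0.1,-1,0,0,0,0,0,0,-0.5,0,0,0,0,0,0,-0.5,0,0,0,0,0,0,0,0,0,0,0,0,0,0,0]
}}

```text
time_s: 12.15
eef_pos: [461.0, 18.0, 132.1]
eef_rot: [0.943, -0.333, -0.0, 0.0]
ft_force: [-0.8, -0.4, 0.3]
finger_gap: -0.003
```

Emit:
{"fn": "apply_moves", "kwargs": {
  "targets": [0,0,0,0,0,-0.3,0,0,0,0,0,0,-0.3,0,0,0,0,0,0,0,0,0,0,0,0,0,0,0]
}}

```text
time_s: 12.48
eef_pos: [461.2, 18.2, 126.4]
eef_rot: [0.943, -0.333, 0.0, 0.0]
ft_force: [-0.3, -0.3, 2.8]
finger_gap: 0.004
```

Emit:
{"fn": "apply_moves", "kwargs": {
  "targets": [0,0,0,0,0,-0.3,0,0,0,0,0,0,-0.3,0,0,0,0,0,0,0,0,0,0,0,0,0,0,0]
}}

```text
time_s: 12.82
eef_pos: [460.9, 18.3, 120.1]
eef_rot: [0.943, -0.333, -0.0, 0.0]
ft_force: [-1.4, 0.2, 3.9]
finger_gap: -0.004
```

Emit:
{"fn": "apply_moves", "kwargs": {
  "targets": [0,0,0,0,0,-0.3,0,0,0,0,0,0,-0.3,0,0,0,0,0,0,-0.3,0,0,0,0,0,0,-0.2,0,0,0,0,0,0,0,0,0,0,0,0,0,0,0,0,0,0,0,0,0,0]
}}

```text
time_s: 13.4
eef_pos: [460.1, 18.4, 108.9]
eef_rot: [0.943, -0.333, -0.001, 0.0]
ft_force: [-4.5, 0.6, 6.2]
finger_gap: 0.002
```

Run:
```python
from h import *
ims,_=grab('scene','s8.png');im,s=grab('wrist','w8.png')
F=[]
for i in range(6): arm.read_camera('top'); q=arm.observe(); F.append([*q['ft_force'],*q['eef_pos']])
print(s['time_s'],np.mean(F,0).round(2))
f=lambda i:cv2.cvtColor(i,cv2.COLOR_RGB2BGR)
cv2.imwrite('pics/m8.png',np.hstack([cv2.resize(f(ims)[150:250,195:295],(400,400),interpolation=cv2.INTER_CUBIC),cv2.resize(f(im)[90:290,250:450],(400,400),interpolation=cv2.INTER_CUBIC)]))
```

```text
13.45 [ -3.66   1.24   5.67 460.06  18.41 108.98]
```

Run:
```python
from h import *
s=arm.observe()
def st(f,lo,hi,roi):
    im=cv2.imread('pics/'+f); m=cv2.inRange(cv2.cvtColor(im,cv2.COLOR_BGR2HSV),lo,hi); y0,y1,x0,x1=roi; ys,xs=np.nonzero(m[y0:y1,x0:x1]); return xs.min()+x0,xs.max()+x0,ys.min()+y0,ys.max()+y0,xs.mean().round(1)+x0,ys.mean().round(1)+y0
for f in('s6.png','s8.png'):
  print(f,'pad',st(f,(22,150,80),(35,255,255),(160,220,195,260)),'ring',st(f,(110,120,60),(130,255,255),(195,225,260,300)),
   'jar',st(f,(110,120,60),(130,255,255),(225,290,320,370)))
# predicted pad left/front corner rows at joint angle q (mixer frame)
M=R.from_euler('z',-.155); o=np.array([500.2,-49.5,0])
for q in(0,.14,.2,.26,.32):
    a=.25-q; P=[]
    for dl in(81,119):
        for y in(40,76): P.append(M.apply([45-dl*np.cos(a)-7*np.sin(a)*0,y,85.3-3+dl*np.sin(a)])+o)
    p=np.array([proj('scene',s,x) for x in P]); print(q,p[:,0].min().round(1),p[:,0].max().round(1),p[:,1].min().round(1),p[:,1].max().round(1))
a=cv2.imread('pics/s6.png').astype(int);b=cv2.imread('pics/s8.png').astype(int)
d=(np.abs(a-b).max(2)>60)[195:310,255:460]; print('changed px vial/neighbours',d.sum())
print(s['time_s'],s['eef_pos'],s['ft_force'])
```

```text
s6.png pad (np.int64(207), np.int64(229), np.int64(179), np.int64(191), np.float64(218.0), np.float64(184.7)) ring (np.int64(266), np.int64(291), np.int64(205), np.int64(220), np.float64(279.2), np.float64(213.9)) jar (np.int64(330), np.int64(363), np.int64(238), np.int64(266), np.float64(346.4), np.float64(252.2))
s8.png pad (np.int64(210), np.int64(228), np.int64(188), np.int64(199), np.float64(219.3), np.float64(194.1)) ring (np.int64(266), np.int64(291), np.int64(205), np.int64(220), np.float64(279.5), np.float64(213.9)) jar (np.int64(330), np.int64(363), np.int64(238), np.int64(266), np.float64(346.4), np.float64(252.2))
0 206.2 230.8 179.1 190.6
0.14 206.5 230.9 183.4 197.1
0.2 206.9 231.1 185.1 199.7
0.26 207.5 231.4 186.8 202.2
0.32 208.1 231.7 188.4 204.6
changed px vial/neighbours 72
13.8 [460.06774855  18.40589743 109.00424567] [-3.81967128  0.87383798  5.85472283]
```

Run:
```python
from plant import arm
print(arm.finish_job()); s=arm.observe(); print(s['time_s'],s['eef_pos'],s['ft_force'])
```

```text
the job is handed in; nothing more can be done
None
the job is handed in; nothing more can be done
```

The vial is standing cap up in the mixer's pocket and released. The run lever is held at about mid travel, and I handed the job in at about 14 s of the 48 s limit.

- **Vial:** I lowered it until light floor contact of about 3 N, then let go. Afterwards the scene camera showed the cap's near edge at the row expected for a cap top at 93 mm. A close view showed it upright in the blue ring.
- **Lever:** The shut fingertips press the pad at TCP z = 109 mm, so the tips are at 90 mm with about 5.8 N upward, both matching mid travel. The pad's lower edge in the scene picture gives about 0.19 rad, inside the green band. I lowered it in steps of 3 mm or less and never went deeper.
- **Other objects:** The jar lid's position was unchanged to the pixel. The bottle and die are covered only by a difference count over that part of the picture. It showed 72 changed pixels, which I put down to gripper shadow but did not look into.

**Not confirmed:**
- I did not read the pointer on the scale by eye, because the 12-picture limit was reached. The lever angle rests on height, force and pad position.
- Position estimates from different cameras differed by up to about 5 mm at the pocket; I used the close wrist view.
- The vial hung about 2–3° off vertical in the grip; I corrected most of this by tilting the tool before inserting it.

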